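# Click the cylinder filter into the dishwasher's filter tray

### The arm

A 6-joint arm with a two-finger parallel gripper is mounted at the origin on the work surface. World frame = base frame: x ahead of the robot, y to its left, z up, the work surface at z = 0. Lengths are in m, angles in rad, forces in N, time in s.
With the tool pointing down it reaches from about 0.425 to 0.95 m from the base axis. Payload 14.7 kg.
Tool frame: the origin (TCP) lies at the very end of the fingers, on their centre line; the grasp point (between the pads) lies 19 mm behind it; x points along the fingers, y is the direction in which the jaws open and shut, and the axes are right-handed (so a half turn about x gives the same grasp; the last joint's range is limited). The gripper opens to 85 mm and grips with 20 to 120 N. Pads are 22 mm wide; open, the fingers measure 114 mm over their backs; the gripper's body (76 mm by 85 mm) begins 54 mm behind the grasp point. The pads swing forward as they close: fully open they stand 13 mm farther back than shut.
Start: joints at [-1.344, 0.48, 1.596, -0, 1.065, -0.047], TCP at [0.176, -0.626, 0.208] pointing down, gripper open.
Joint ranges: [-2.75, 2.75], [-0.82, 2.05], [0.23, 2.67], [-1.56, 4.7], [0.09, 2.69], [-2.92, 2.92]. Speed limits (rad/s): [1.89, 1.89, 2.39, 3.01, 3.01, 3.01].

### API

Orientations are given as a unit quaternion [x, y, z, w].
In Python, from plant import r gives the robot as it stands.
- The arm moves only by the tool arm_command, never from a script. Its arguments are lists of equal length, an entry for each row: "linear": the shift along the tool's x, y, z in cm, a list of three; "rot": the turn, a rotation vector about the tool's x, y, z in rad, a list of three. A call has 1 to 12 rows; each row is the pose to reach, as a shift and turn from the pose commanded when the call began, along the tool's axes at that moment; what a row does not reach only later rows make up. A row lasts 1/10 s, in which the tool goes at most 50 mm and 8.59 degrees, less where a joint would pass 70% of its speed; a pose out of reach is approached as far as the arm can. A call with a gripper value outside its range is refused whole. "fingers" is the finger opening in cm, from 0 to 8.54, set as the call begins (left out, the last holds). The fingers move at their own pace and stop on an object; the grip force is fixed at half the most. Time passes only in rows, so rows that repeat a pose let the fingers close. It gives the time, the measured TCP pose, the force and the opening at its end, in the units of the state.
- r.state(): the state, without advancing time (a new reading comes with each control period).
- r.grab_frame(name): name is "scene" or "top" or "wrist"; returns a dict with "frame" (480x640x3 uint8, red, green, blue), "fx", "fy", "cx", "cy" (pixels), "cam_to_world" (4x4, takes a point from camera to world coordinates); the wrist camera has in their place "hand_eye" (4x4, takes a point from camera to tool coordinates, whose origin is the TCP and whose axes are the tool frame's). Camera axes: x right, y up, looking along -z (the intrinsics and any distortion apply to the point x, -y, -z); pixel columns grow to the right and rows downward; lengths in m; the calibration is good to about 2 mm. A picture is of the moment at which its call begins: read the wrist's pose just before it. There is no depth.
- r.close_job(): hands the job in, once; it reports no verdict.
Trained networks look in a picture, given as the dict that the camera call returned (one of the last four; its "shot" number tells which), for a name from the list of things; names that differ only in an ending like _2 or _b are one class to them, and where a whole thing is asked for, a point or a joint stands for the part that bears it (a point fixed in the world has none). Each returns a list of dicts, best first, with "confidence" (0 to 1); they miss things now and then, are a little off and sometimes report something else, mostly with a low value. They report only what shows in the picture. A call takes as long as a camera call. They do not tell look-alikes from the thing itself.
- r.spot_in(picture, name): "at" ([row, column] in pixels, amid what is visible of it).
- r.silhouettes(picture, name): "pixels" (480x640 bool, what is visible of it) and "at" ([row, column] in pixels, amid what is visible of it).
- r.tip_of(picture, name): "at" ([row, column] in pixels: a listed point, or the origin of a listed thing).
The state is a dict: "t": time; "q": joint angles; "dq": joint speeds; "joint_torque": joint torques, N m; "ee_pos": TCP position; "tool_rot": TCP orientation; "contact_force": force on the tool from outside, world axes, zero at the start; "ft_torque": the same for the moment, N m; "opening": opening from 0.0 (shut) to 1.0 (fully open).
Only numpy, scipy, OpenCV 4.12 (cv2) and the standard library are available. Lean on these libraries where they do the work, as an engineer would, in place of code of your own. Each camera call takes 0.05 s, during which the arm holds its last target. There are 200 camera calls.

### The job

Take the stainless steel cylinder filter by its handle from the white rack and put it upright into the round cup of the clear filter tray. Push it down past the sprung ball in the cup's side until it clicks in, and keep pressing, firmly but without forcing it, until you feel it stand solid on the stop; then let go. Leave the mug and the bottle where they are.

Things in the scene. Friction and masses are not known exactly. Their poses are not given: they have to be found in the camera images.
- filter_grip (a point): Centre of the filter's handle: a grey upright block on top of the steel filter, 34 mm long (local x), 14 mm thick (local y: grip across this), 30 mm high (z). It is 15 mm above the cylinder's flat top and 95 mm above its flat underside. z is the filter's axis.
- filter: Stainless steel cylinder filter, 50 mm wide and 80 mm high under its handle, 0.15 to 0.24 kg, standing on the rack. Origin: centre of its underside. The lowest 3 mm taper to 43 mm wide as a lead-in. A groove 4.5 mm deep runs all round, its middle 32 mm above the underside, 8 mm wide at its bottom, 14 mm at the surface.
- tray_mouth (a point): Centre of the cup's round mouth, level with the top of its grey collar, 76 mm above the worktop; z up. The bore is straight, 52 mm wide (1 mm play all round the filter), no chamfer. In it an insert carries a rigid stop disc and, at the side, a sprung ball. The insert's height differs each time and is not measured: the stop lies 56 to 70 mm below the mouth.
- tray: Clear plastic filter tray, fixed: round dish 170 mm wide, rim 14 mm high, with an upright cup at its centre 76 mm high, 60 mm wide (grey collar 66 mm). Origin: centre of its underside, z up. A grey spring housing for the ball is on the cup's +x side. Brittle: keep the push under 20 N; 40 N summed over all contacts of filter and tray is too much.
- ball (a joint): Outward travel of the ball, m: 0 = fully out, 5.5 mm into the bore; 0.002 to 0.004 as the filter passes; about 0 again when clicked into the groove. Its centre is 32 mm above the stop. Passing it takes 4 to 10 N of push, then less; it drops into the groove just before the underside meets the rigid stop, where 12 to 15 N is a firm press. Home, the handle's centre is 25 to 39 mm above the mouth.
- rack: White plastic stacking tier rack, fixed: top board 150 x 180 mm (x, y), its top face 70 mm above the worktop; short stacking pins 10 mm high at the corners. Origin at the centre of the underside.
- mug: Stoneware mug, 80 mm wide and 92 mm high, handle on its +y side; origin at the centre of its underside. A bystander.
- bottle: White plastic rinse-aid bottle, 60 mm wide and 170 mm high; origin at the centre of its underside. A bystander.
There are look-alikes about, which are no part of the job. There is more than one size of the filter; the job needs the smallest.

How it is judged:
On the way, in this order (a step that is already met when the one before it is completed fails the run):
1. the filter is lifted off the rack (contact force between filter and rack below 0.05 N and z of filter_grip in the frame of rack above 0.18 m), for 0.1 s.
2. the filter stands upright in the cup's mouth (z of filter_grip in the frame of tray_mouth below 0.09 m and horizontal distance between filter_grip and tray_mouth below 0.006 m and angle between the z axis of filter_grip and the z axis of tray_mouth, either way round below 0.12 rad), for 0.05 s.
3. clicked in, the filter is pressed firmly (over 12 N) onto the stop (z of filter_grip in the frame of tray_mouth below 0.042 m and value of joint ball below 0.0004 m and contact force between filter and tray above 12 N), for 0.1 s.
At the end, for the whole second after the job is handed in: The filter sits upright (within 4 degrees) and centred (within 5 mm) in the cup, its handle's centre less than 42 mm above the mouth, with the ball sprung back out into the groove (within 1.2 mm of its rest), at rest and released (z of filter_grip in the frame of tray_mouth below 0.042 m and value of joint ball below 0.0012 m and horizontal distance between filter_grip and tray_mouth below 0.005 m and angle between the z axis of filter_grip and the z axis of tray_mouth, either way round below 0.07 rad and linear speed of filter below 0.02 m/s); the robot touches nothing.
It fails at once if the filter is pressed against the tray with 40 N or more, summed over all their contacts (contact force between filter and tray above 40 N).
It fails at once if the mug is moved more than 30 mm (distance of mug from where it was at the start of the episode above 0.03 m).
It fails at once if the bottle is moved more than 30 mm (distance of bottle from where it was at the start of the episode above 0.03 m).
It also fails if it takes over 67 s, if anything falls off the work surface, if the arm or the gripper's body presses on something with over 40 N, if the wrist force passes 120 N, or if a joint passes its speed limit or range.

## Working session

There is one attempt and no reset: what is moved stays moved. The work goes in short steps, Python scripts to look and compute and a tool call to move; the robot and the scene stay as the last step left them, time stands still between calls to the robot, and variables do not carry over. Pictures are saved under pics/ and viewed, about 8 in all and at most 12, crops included, and the job is handed in when it is done.

Besides the shell and the picture viewer there is one more tool, called after "Request:" as a command line: name --argument value ..., lists and objects as JSON in quotes. arm_command: Moves the arm, as the interface text tells. Its arguments: {"type":"object","properties":{"linear":{"type":"array","items":{"type":"array","items":{"type":"number"}}},"rot":{"type":"array","items":{"type":"array","items":{"type":"number"}}},"fingers":{"type":"number"}},"required":["linear","rot"]}

```bash
mkdir -p pics; ls; cat > h.py <<'E'
import numpy as np, cv2
from plant import r
from scipy.spatial.transform import Rotation as R
def T_tool():
    s=r.state(); T=np.eye(4); T[:3,:3]=R.from_quat(s["tool_rot"]).as_matrix(); T[:3,3]=s["ee_pos"]; return T
def shot(n):
    T=T_tool() if n=="wrist" else None
    p=r.grab_frame(n); p["T"]=T@np.array(p["hand_eye"]) if n=="wrist" else np.array(p["cam_to_world"]); return p
def ray(p,at):
    v,u=at; K=np.array([[p["fx"],0,p["cx"]],[0,p["fy"],p["cy"]],[0,0,1.]])
    d=np.array(p["dist"]) if "dist" in p else None
    x,y=cv2.undistortPoints(np.array([[[u,v]]],float),K,d)[0,0]
    return p["T"][:3,3],p["T"][:3,:3]@np.array([x,-y,-1])
def atz(p,at,z):
    o,d=ray(p,at); return o+d*(z-o[2])/d[2]
def proj(p,X):
    c=np.linalg.inv(p["T"])@np.append(X,1); return np.array([p["cy"]-p["fy"]*c[1]/-c[2],p["cx"]+p["fx"]*c[0]/-c[2]])
def save(p,name,crop=None,s=1):
    f=p["frame"]
    if crop: a,b,c,d=crop; f=f[a:b,c:d]
    cv2.imwrite("pics/"+name,cv2.resize(cv2.cvtColor(f,cv2.COLOR_RGB2BGR),None,fx=s,fy=s,interpolation=cv2.INTER_CUBIC))
E
python3 - <<'E'
from h import *
print(r.state())
for n in("scene","top"):
    p=shot(n); save(p,n+"1.png"); print(n,[k for k in p], p["T"].round(3).tolist(),p["fx"])
    for k,z in(("filter_grip",.165),("filter",.07),("tray_mouth",.076),("tray",0),("rack",0),("mug",0),("bottle",0)):
        for d in r.tip_of(p,k): print(k,round(d["confidence"],2),np.round(d["at"]),atz(p,d["at"],z).round(3))
E
```

```text
pics
{'t': 0.0, 'q': array([-1.34359249e+00,  4.80841577e-01,  1.59688322e+00,  1.44093254e-05,
        1.06512670e+00, -4.65998542e-02]), 'dq': array([ 1.88607382e-03,  4.10567990e-04, -8.08445733e-04, -5.40791976e-05,
       -2.48465075e-04,  5.50171072e-04]), 'joint_torque': array([-1.28131174e-03, -9.50633526e+01, -4.30178511e+01, -7.09145229e-05,
        1.23349606e-02, -4.78673007e-05]), 'ee_pos': array([ 0.17567838, -0.6253314 ,  0.20696262]), 'tool_rot': array([-0.70045528, -0.09694331,  0.70052668, -0.096056  ]), 'contact_force': array([0.43869057, 0.31569687, 0.6946287 ]), 'ft_torque': array([-0.03633467, -0.01825181,  0.02568194]), 'opening': 0.9985244277070734}
scene ['frame', 'fx', 'fy', 'cx', 'cy', 'cam_to_world', 'shot', 'T'] [[0.769, -0.499, 0.4, 1.011], [0.64, 0.617, -0.459, -0.56], [-0.018, 0.608, 0.793, 0.957], [0.0, 0.0, 0.0, 1.0]] 526.656738700329
filter_grip 0.86 [132. 316.] [0.397 0.137 0.165]
filter_grip 0.72 [204. 341.] [0.576 0.003 0.165]
filter_grip 0.67 [155. 376.] [0.546 0.162 0.165]
filter 0.96 [185. 371.] [0.54 0.16 0.07]
filter 0.88 [242. 344.] [ 0.596
[... 374 characters left out ...]
o_world', 'shot', 'T'] [[0.008, 0.99, -0.139, 0.46], [-1.0, 0.007, -0.005, -0.061], [-0.004, 0.139, 0.99, 0.953], [0.0, 0.0, 0.0, 1.0]] 460.9517181809424
filter_grip 0.7 [263. 185.] [0.533 0.168 0.165]
filter_grip 0.68 [359. 180.] [0.372 0.169 0.165]
filter_grip 0.65 [250. 269.] [0.558 0.024 0.165]
filter 0.86 [257. 276.] [0.555 0.019 0.07 ]
filter 0.84 [352. 202.] [0.376 0.154 0.07 ]
filter 0.72 [261. 201.] [0.546 0.164 0.07 ]
tray_mouth 0.84 [261. 380.] [ 0.548 -0.179  0.076]
tray 0.78 [268. 378.] [ 0.541 -0.185  0.   ]
rack 0.87 [272. 192.] [0.531 0.2   0.   ]
mug 0.96 [153. 279.] [0.786 0.024 0.   ]
bottle 0.7 [173. 453.] [ 0.744 -0.347  0.   ]
bottle 0.66 [153. 279.] [0.786 0.025 0.   ]
```

View pics/scene1.png

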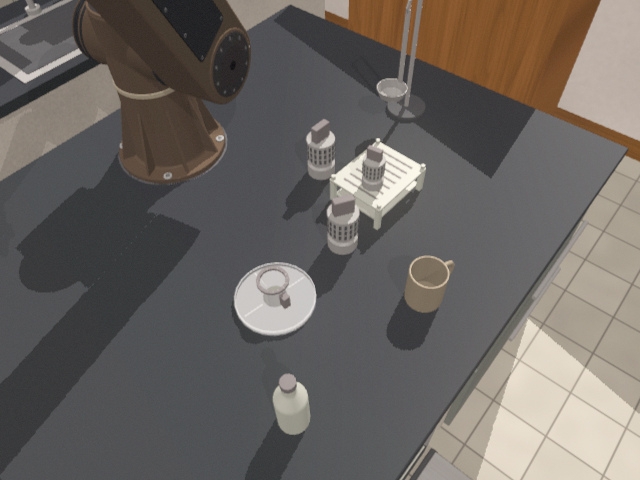

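View pics/top1.png

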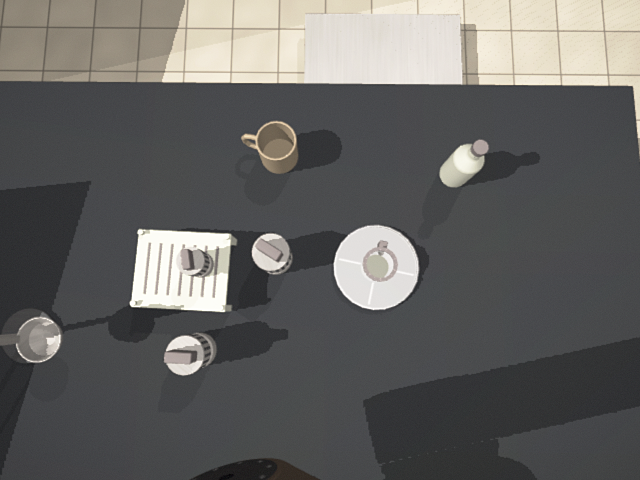

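On the rack, the small filter (scene 155,376; top 261,190) is the only one standing there. The two on the worktop (scene 132,316 and 204,341) are larger, so the rack one fits. The tray is at about (0.55,-0.18). I'll move via the tray for a wrist look and confirm with a crop at the rack.

```bash
cat >> h.py <<'E'
def move(pos,ydir):
    """shift/turn from the present pose to tool-down at pos with tool y along +-ydir (nearest)"""
    T=T_tool(); x=np.array([0,0,-1.]); y=np.array([*ydir,0.]); y/=np.linalg.norm(y)
    if y@T[:3,1]<0: y=-y
    M=np.column_stack([x,y,np.cross(x,y)])
    print("linear cm",(T[:3,:3].T@(np.array(pos)-T[:3,3])*100).round(2),"rot",R.from_matrix(T[:3,:3].T@M).as_rotvec().round(3))
E
python3 - <<'E'
from h import *
print(T_tool().round(3)); p=r.grab_frame("wrist"); print(np.round(p["hand_eye"],3),p["fx"],[k for k in p])
move([.50,-.18,.34],[0,1]);move([.48,.16,.34],[0,1])
E
```

```text
[[ 0.     0.27  -0.963  0.176]
 [-0.    -0.963 -0.27  -0.626]
 [-1.     0.    -0.     0.208]
 [ 0.     0.     0.     1.   ]]
[[ 0.001  0.258 -0.966 -0.167]
 [ 1.     0.     0.001 -0.   ]
 [ 0.    -0.966 -0.258 -0.065]
 [ 0.     0.     0.     1.   ]] 386.1104106248707 ['frame', 'fx', 'fy', 'cx', 'cy', 'hand_eye', 'shot']
linear cm [-13.24 -34.15 -43.27] rot [ 0.274 -0.     0.   ]
linear cm [-13.24 -67.43 -50.53] rot [ 0.274 -0.     0.   ]
```

Request:
arm_command --linear '[[-5, 0, 0], [-9, -3, -4], [-13, -6, -8], [-13, -10, -13], [-13, -14, -18], [-13, -18, -23], [-13, -22, -28], [-13, -26, -33], [-13, -29, -38], [-13, -32, -43], [-13, -34, -47], [-13, -36, -50]]' --rot '[[0, 0, 0], [0.1, 0, 0], [0.2, 0, 0], [0.274, 0, 0], [0.274, 0, 0], [0.274, 0, 0], [0.274, 0, 0], [0.274, 0, 0], [0.274, 0, 0], [0.274, 0, 0], [0.274, 0, 0], [0.274, 0, 0]]'

```text
t: 2.05
ee_pos: [0.5007, -0.209, 0.3378]
tool_rot: [0.707, -0.0, -0.707, 0.0]
contact_force: [-0.4, -1.0, 0.2]
opening: 1.0
```

```bash
python3 - <<'E'
from h import *
print(T_tool().round(3))
p=shot("wrist"); save(p,"w1.png")
for k,z in(("tray_mouth",.076),("tray",0)):
    for d in r.tip_of(p,k)+r.spot_in(p,k): print(k,round(d["confidence"],2),np.round(d["at"]),atz(p,d["at"],z).round(4))
move([.58,.16,.34],[0,1])
E
```

```text
[[ 0.001 -0.    -1.     0.501]
 [-0.    -1.     0.    -0.209]
 [-1.     0.    -0.001  0.338]
 [ 0.     0.     0.     1.   ]]
tray_mouth 0.89 [155. 292.] [ 0.5449 -0.1817  0.076 ]
tray_mouth 0.69 [150. 295.] [ 0.5503 -0.1847  0.076 ]
tray 0.81 [153. 299.] [ 0.5438 -0.1852  0.    ]
tray 0.98 [149. 297.] [ 0.5488 -0.1833  0.    ]
linear cm [ -0.28 -37.06  -8.09] rot [ 0.001  0.    -0.   ]
```

View pics/w1.png

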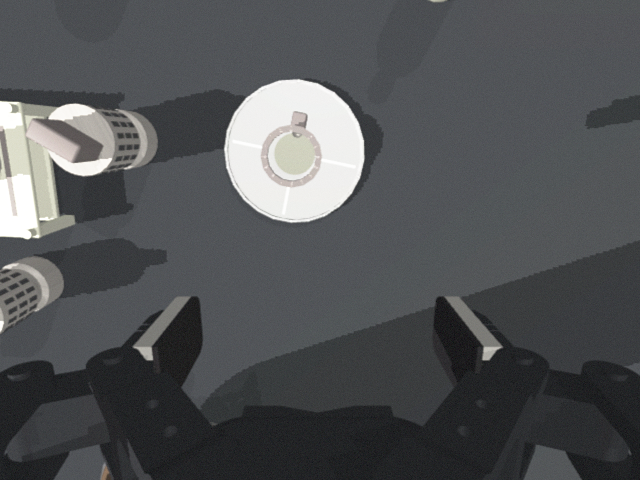

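The tray dish and collar ring are clear at (155,292). Now over to the rack.

Request:
arm_command --linear '[[-0.3, -4, -1], [-0.3, -8, -2], [-0.3, -12, -3], [-0.3, -16, -4], [-0.3, -20, -5], [-0.3, -24, -5], [-0.3, -28, -5], [-0.3, -32, -5], [-0.3, -36, -5], [-0.3, -37, -5], [-0.3, -37, -5], [-0.3, -37, -5]]' --rot '[[0, 0, 0], [0, 0, 0], [0, 0, 0], [0, 0, 0], [0, 0, 0], [0, 0, 0], [0, 0, 0], [0, 0, 0], [0, 0, 0], [0, 0, 0], [0, 0, 0], [0, 0, 0]]'

```text
t: 3.5
ee_pos: [0.5498, 0.1575, 0.3404]
tool_rot: [-0.707, 0.001, 0.707, 0.0]
contact_force: [-0.1, 0.1, 0.7]
opening: 1.002
```

```bash
python3 - <<'E'
from h import *
print(T_tool().round(3))
p=shot("wrist")
for k,z in(("filter_grip",.165),("filter",.07)):
    for d in r.tip_of(p,k)+r.spot_in(p,k): print(k,round(d["confidence"],2),np.round(d["at"]),atz(p,d["at"],z).round(4))
d=r.tip_of(p,"filter_grip"); 
for m in r.silhouettes(p,"filter_grip"): print("sil",m["confidence"],np.round(m["at"]),m["pixels"].sum())
save(p,"w2.png")
E
```

```text
[[-0.    -0.001 -1.     0.55 ]
 [-0.001 -1.     0.001  0.158]
 [-1.     0.001  0.     0.34 ]
 [ 0.     0.     0.     1.   ]]
filter_grip 0.86 [191. 450.] [0.5665 0.0393 0.165 ]
filter_grip 0.78 [220. 315.] [0.5403 0.1601 0.165 ]
filter_grip 0.24 [206. 313.] [0.5537 0.1617 0.165 ]
filter_grip 0.93 [186. 436.] [0.5714 0.0528 0.165 ]
filter_grip 0.73 [213. 314.] [0.5471 0.1604 0.165 ]
filter 0.84 [309. 306.] [0.4073 0.1722 0.07  ]
filter 0.82 [178. 418.] [0.5682 0.0438 0.07  ]
filter 0.8 [204. 310.] [0.538  0.1654 0.07  ]
filter 0.89 [215. 313.] [0.526  0.1627 0.07  ]
filter 0.7 [334. 304.] [0.3742 0.1741 0.07  ]
filter 0.56 [185. 439.] [0.5598 0.02   0.07  ]
sil 0.96 [336. 302.] 4413
sil 0.64 [213. 314.] 2547
sil 0.64 [186. 438.] 4716
```

View pics/w2.png

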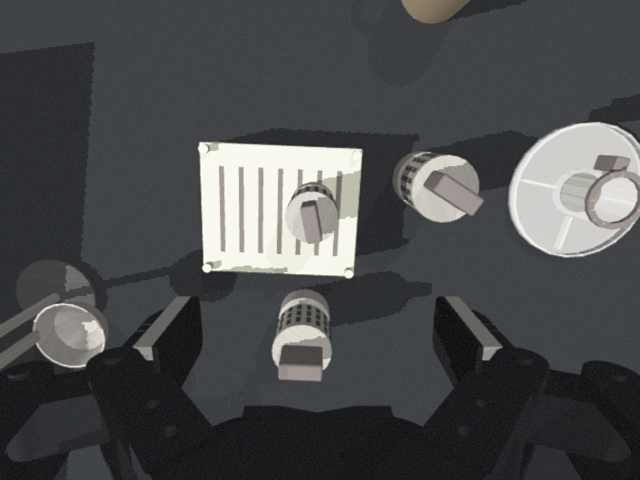

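The small filter sits on the rack at (213,313). The bigger ones are at (190,440) and (335,302). I'll take an enlarged crop to confirm it and get the handle angle.

```bash
python3 - <<'E'
from h import *
p=shot("wrist"); save(p,"w2c.png",(165,265,250,380),6)
E
```

```text
(no output)
```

View pics/w2c.png

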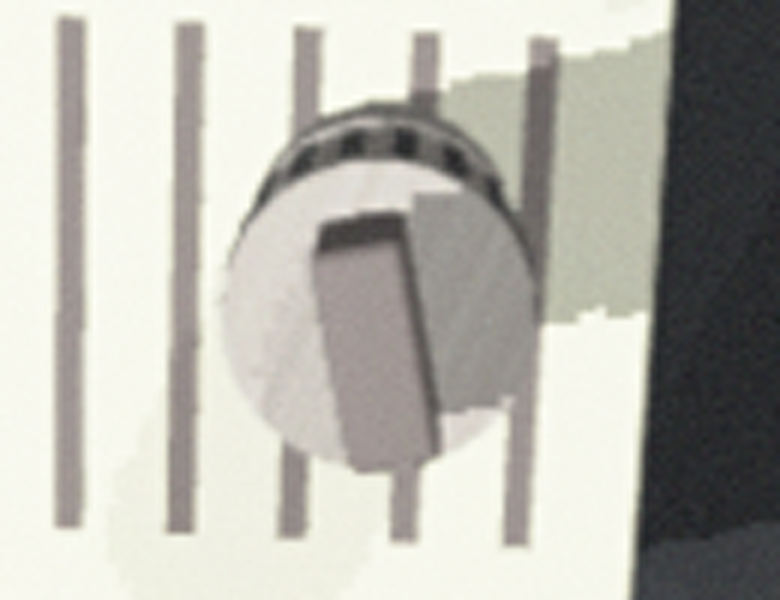

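Confirmed: one slim filter on the rack slats, with its handle tilted slightly. Handle top-face corners in the crop (col,row): (315,252), (408,238), (440,455), (355,470).

```bash
python3 - <<'E'
from h import *
p=shot("wrist")
c=[atz(p,(165+v/6,250+u/6),.18)for u,v in((315,252),(408,238),(440,455),(355,470))]
print(np.round(c,4)); m=np.mean(c,0); a=(c[3]+c[2]-c[0]-c[1])/2; b=(c[1]+c[2]-c[0]-c[3])/2
print("centre",m.round(4),"long",a,np.linalg.norm(a),"wide",b,np.linalg.norm(b))
print("cyl top",atz(p,(165+314/6,250+380/6),.15).round(4), "width",np.linalg.norm(atz(p,(217,250+220/6),.15)-atz(p,(217,250+540/6),.15)))
t=np.array([a[1],-a[0]]); t=-t/np.linalg.norm(t)
move([m[0],m[1],.24],-t)
print(t, r.state()["q"].round(3))
E
```

```text
[[0.5551 0.1716 0.18  ]
 [0.5571 0.1583 0.18  ]
 [0.525  0.1536 0.18  ]
 [0.5227 0.1661 0.18  ]]
centre [0.54   0.1624 0.18  ] long [-0.03228011 -0.00508719  0.        ] 0.032678514417619445 wide [ 0.00214007 -0.01289033  0.        ] 0.01306676854113466
cyl top [0.5398 0.1627 0.15  ] width 0.05034258354405863
linear cm [10.05 -0.35  0.98] rot [-0.157 -0.    -0.   ]
[ 0.15567399 -0.98780849] [ 0.228  0.261  1.599 -0.     1.281  1.8  ]
```

Request:
arm_command --linear '[[3, -0.35, 0.98], [6, -0.35, 0.98], [9, -0.35, 0.98], [12, -0.35, 0.98], [13, -0.35, 0.98], [13, -0.35, 0.98], [13, -0.35, 0.98], [13, -0.35, 0.98]]' --rot '[[-0.1, 0, 0], [-0.157, 0, 0], [-0.157, 0, 0], [-0.157, 0, 0], [-0.157, 0, 0], [-0.157, 0, 0], [-0.157, 0, 0], [-0.157, 0, 0]]' --fingers 5

```text
t: 4.75
ee_pos: [0.5409, 0.1629, 0.2119]
tool_rot: [0.706, 0.056, -0.704, 0.055]
contact_force: [-0.8, 0.2, -0.2]
opening: 0.586
```

```bash
python3 - <<'E'
from h import *
p=shot("wrist"); save(p,"w3.png"); print(T_tool().round(4))
print([ (d["confidence"],np.round(d["at"]),atz(p,d["at"],.165).round(4)) for d in r.tip_of(p,"filter_grip")])
print("handle-top centre predicted at",proj(p,[.54,.1624,.18]).round(1))
move([.54,.1624,.153],[0.156,-.988])
E
```

```text
[[ 2.200e-03  1.561e-01 -9.877e-01  5.408e-01]
 [ 6.000e-04 -9.877e-01 -1.561e-01  1.629e-01]
 [-1.000e+00 -2.000e-04 -2.200e-03  2.119e-01]
 [ 0.000e+00  0.000e+00  0.000e+00  1.000e+00]]
[(0.77, array([242., 526.]), array([0.5648, 0.0458, 0.165 ])), (0.59, array([251., 321.]), array([0.5412, 0.1611, 0.165 ]))]
handle-top centre predicted at [261.  318.4]
linear cm [5.86 0.04 0.08] rot [ 0.    -0.002  0.   ]
```

View pics/w3.png

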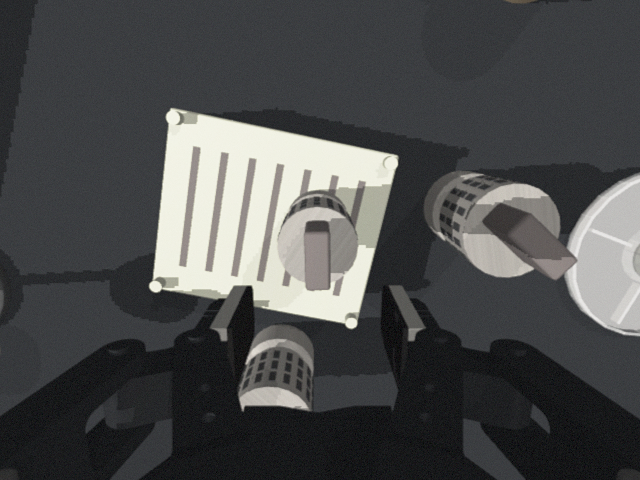

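The handle is aligned with the jaws at (261,317), matching the prediction. I'll descend and grip.

Request:
arm_command --linear '[[2, 0.05, 0.1], [4, 0.05, 0.1], [5.2, 0.05, 0.1], [5.85, 0.05, 0.1], [5.85, 0.05, 0.1]]' --rot '[[0, 0, 0], [0, 0, 0], [0, 0, 0], [0, 0, 0], [0, 0, 0]]'

```text
t: 5.35
ee_pos: [0.5388, 0.162, 0.1516]
tool_rot: [-0.705, -0.055, 0.705, -0.055]
contact_force: [-0.2, 0.2, 0.2]
opening: 0.585
```

Request:
arm_command --linear '[[0, 0, 0], [0, 0, 0], [0, 0, 0], [0, 0, 0], [0, 0, 0], [0, 0, 0]]' --rot '[[0, 0, 0], [0, 0, 0], [0, 0, 0], [0, 0, 0], [0, 0, 0], [0, 0, 0]]' --fingers 0

```text
t: 5.95
ee_pos: [0.5396, 0.1623, 0.1528]
tool_rot: [0.705, 0.056, -0.704, 0.055]
contact_force: [-0.2, 0.8, 6.2]
opening: 0.126
```

Request:
arm_command --linear '[[-1, 0, 0], [-3, 0, 0], [-6, 0, 0], [-9, 0, 0], [-12, 0, 0], [-14, 0, 0], [-14, 0, 0], [-14, 0, 0]]' --rot '[[0, 0, 0], [0, 0, 0], [0, 0, 0], [0, 0, 0], [0, 0, 0], [0, 0, 0], [0, 0, 0], [0, 0, 0]]'

```text
t: 6.75
ee_pos: [0.5389, 0.162, 0.2923]
tool_rot: [0.705, 0.055, -0.705, 0.055]
contact_force: [0.1, -1.0, -2.3]
opening: 0.128
```

```bash
python3 - <<'E'
from h import *
s=r.state(); print(s["contact_force"].round(2),s["ft_torque"].round(3),s["opening"],T_tool().round(4).tolist())
p=shot("wrist"); save(p,"w4.png",(220,480,160,480),2)
# refine tray mouth: top & scene views, collar ring
for n in("top","scene"):
    q=shot(n); save(q,n+"2.png",(220,310,330,430) if n=="top" else (250,340,225,325),6)
    for d in r.tip_of(q,"tray_mouth"): print(n,d["confidence"],np.round(d["at"],1),atz(q,d["at"],.076).round(4))
move([.48,-.18,.30],[0,1])
E
```

```text
[ 0.12 -0.96 -2.29] [0.037 0.015 0.002] 0.12796788158569122 [[0.0007, 0.1562, -0.9877, 0.5389], [0.0002, -0.9877, -0.1562, 0.162], [-1.0, -0.0, -0.0008, 0.2923], [0.0, 0.0, 0.0, 1.0]]
top 0.58 [264.1 380.1] [ 0.5424 -0.1797  0.076 ]
scene 0.94 [278.1 272.6] [ 0.5439 -0.1778  0.076 ]
scene 0.2 [419.5 294.8] [ 0.7684 -0.3638  0.076 ]
linear cm [-0.88 32.86 11.12] rot [ 0.157  0.002 -0.   ]
```

View pics/w4.png

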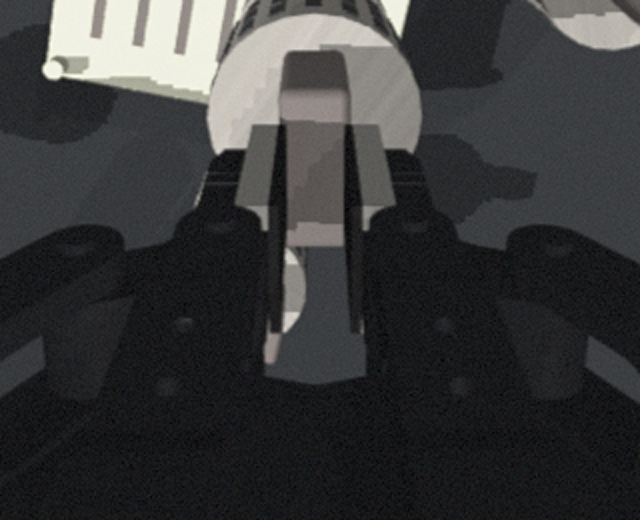

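The filter is held square, with about 2.3 N of weight. Now I'll move it beside the tray with the collar in wrist view.

Request:
arm_command --linear '[[-0.8, 3, 1.2], [-0.8, 6, 2.4], [-0.8, 10, 4], [-0.8, 14, 5.6], [-0.8, 18, 7.2], [-0.8, 22, 8.8], [-0.8, 26, 10.4], [-0.8, 30, 12], [-0.8, 32.5, 13.6], [-0.8, 32.5, 13.6], [-0.8, 32.5, 13.6], [-0.8, 32.5, 13.6]]' --rot '[[0, 0, 0], [0.05, 0, 0], [0.1, 0, 0], [0.157, 0, 0], [0.157, 0, 0], [0.157, 0, 0], [0.157, 0, 0], [0.157, 0, 0], [0.157, 0, 0], [0.157, 0, 0], [0.157, 0, 0], [0.157, 0, 0]]'

```text
t: 8.2
ee_pos: [0.4555, -0.1795, 0.2997]
tool_rot: [-0.707, -0.0, 0.707, 0.0]
contact_force: [-0.5, -0.2, -0.9]
opening: 0.13
```

```bash
python3 - <<'E'
from h import *
r.grab_frame("wrist"); r.grab_frame("wrist")
print(T_tool().round(4).tolist())
p=shot("wrist"); save(p,"w5.png")
import pickle; pickle.dump({k:p[k] for k in("frame","fx","fy","cx","cy","T")},open("w5.pkl","wb"))
print([(d["confidence"],np.round(d["at"],1),atz(p,d["at"],.076).round(4)) for d in r.tip_of(p,"tray_mouth")])
E
```

```text
[[-0.0002, 0.0011, -1.0, 0.4557], [0.0002, -1.0, -0.0011, -0.1793], [-1.0, -0.0002, 0.0002, 0.2998], [0.0, 0.0, 0.0, 1.0]]
[(0.79, array([107.6, 319.1]), array([ 0.5462, -0.1807,  0.076 ]))]
```

View pics/w5.png

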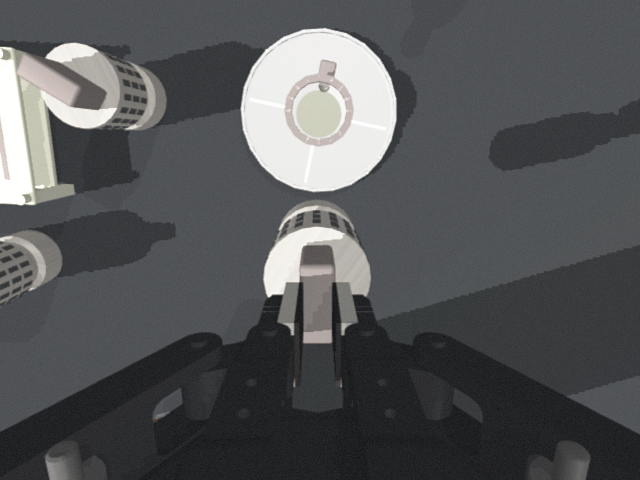

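```bash
cat >> h.py <<'E'
def rectify(p,c,z,half=.05,n=400):
    g=np.linspace(-half,half,n); X,Y=np.meshgrid(c[0]+g[::-1],c[1]-g,indexing="ij") # rows: x downwards, cols: y leftwards
    P=np.stack([X,Y,np.full_like(X,z),np.ones_like(X)],-1)@np.linalg.inv(p["T"]).T
    u=p["cx"]+p["fx"]*P[...,0]/-P[...,2]; v=p["cy"]-p["fy"]*P[...,1]/-P[...,2]
    return cv2.remap(p["frame"],u.astype(np.float32),v.astype(np.float32),cv2.INTER_LINEAR),X,Y
E
python3 - <<'E'
from h import *
import pickle; p=pickle.load(open("w5.pkl","rb"))
from scipy.optimize import least_squares
def fit(c,z,rad,sign,amin,amax,win=.004):
    im,X,Y=rectify(p,c,z); g=cv2.GaussianBlur(im.astype(np.float32).mean(2),(0,0),1.5); c=np.array(c[:2])
    for it in range(6):
        pts=[]
        for a in np.radians(np.arange(amin,amax,4)):
            rr=np.arange(rad-win,rad+win,.00025); xs=c[0]+rr*np.cos(a); ys=c[1]+rr*np.sin(a)
            i=(X[0,0]-xs)/.1*399; j=(Y[0,0]-ys)/.1*399
            l=cv2.remap(g,j.astype(np.float32)[None],i.astype(np.float32)[None],cv2.INTER_LINEAR)[0]
            d=np.gradient(l)*sign; k=d.argmax()
            if d[k]>.5: pts.append((xs[k],ys[k]))
        pts=np.array(pts)
        s=least_squares(lambda q:np.hypot(pts[:,0]-q[0],pts[:,1]-q[1])-(q[2] if len(q)>2 else rad),[*c,rad],loss="soft_l1",f_scale=.0005)
        c=s.x[:2]
    print(len(pts),s.x.round(4),"rms",np.sqrt(np.mean(s.fun**2)).round(5)); return s.x,im
m,im1=fit((.545,-.181),.076,.033,+1,30,330)   # housing lies at angle 0
fit((m[0],m[1]),.076,.026,-1,100,260)
z=.2998-.003
f,im2=fit((.455,-.179),z,.025,-1,-75,75)
for im,q in((im1,m),(im2,f)):
    c0=(.545,-.181) if im is im1 else (.455,-.179)
    cv2.circle(im,(int((c0[1]-q[1])/.1*399+200),int((c0[0]-q[0])/.1*399+200)),int(q[2]*3990),(255,0,0),1)
cv2.imwrite("pics/fit.png",np.hstack([im1,im2])[...,::-1])
E
```

```text
75 [ 0.5437 -0.1802  0.033 ] rms 0.00023
40 [ 0.5428 -0.1803  0.0256] rms 0.00051
38 [ 0.4556 -0.179   0.0252] rms 0.00015
```

View pics/fit.png

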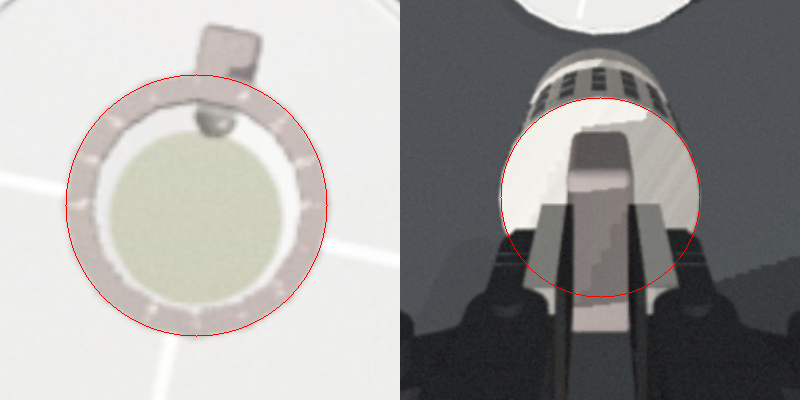

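The fits are tight: mouth (0.5437,-0.1802), filter axis (0.4556,-0.179). I'll shift 8.8 cm ahead and hover with the underside about 6 mm above the mouth.

Request:
arm_command --linear '[[0, 0.12, -3], [0, 0.12, -6], [0, 0.12, -8.8], [3, 0.12, -8.8], [6, 0.12, -8.8], [9, 0.12, -8.8], [11, 0.12, -8.8], [12.5, 0.12, -8.8], [13.2, 0.12, -8.8], [13.2, 0.12, -8.8], [13.2, 0.12, -8.8]]' --rot '[[0, 0, 0], [0, 0, 0], [0, 0, 0], [0, 0, 0], [0, 0, 0], [0, 0, 0], [0, 0, 0], [0, 0, 0], [0, 0, 0], [0, 0, 0], [0, 0, 0]]'

```text
t: 9.5
ee_pos: [0.5439, -0.1814, 0.1686]
tool_rot: [0.707, -0.0, -0.707, 0.0]
contact_force: [0.2, -0.2, -1.3]
opening: 0.132
```

```bash
python3 - <<'E'
from h import *
print(T_tool().round(4).tolist(),r.state()["contact_force"])
p=shot("wrist");q=shot("scene"); a=p["frame"][60:360,170:470]; b=cv2.resize(q["frame"][200:320,225,None].reshape(120,1,3),(1,1)) if 0 else q["frame"][195:315,215:335]
cv2.imwrite("pics/hov.png",np.hstack([cv2.resize(a,(400,400)),cv2.resize(b,(400,400),interpolation=cv2.INTER_CUBIC)])[...,::-1])
E
```

```text
[[0.0007, 0.0002, -1.0, 0.5439], [-0.0003, -1.0, -0.0002, -0.1814], [-1.0, 0.0003, -0.0007, 0.1686], [0.0, 0.0, 0.0, 1.0]] [ 0.2235785  -0.20287595 -1.27356703]
```

View pics/hov.png

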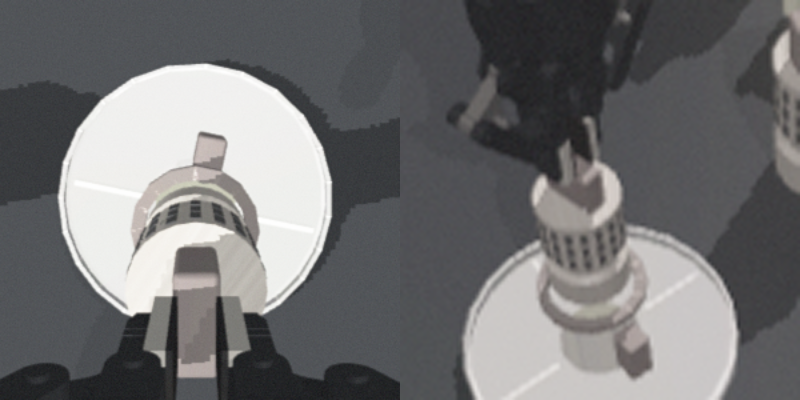

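Wrist and scene views both show the filter over the collar. Now I'll insert slowly, watching force.

Request:
arm_command --linear '[[0.3, 0, 0], [0.6, 0, 0], [0.8, 0, 0], [1.0, 0, 0], [1.15, 0, 0], [1.3, 0, 0], [1.3, 0, 0]]' --rot '[[0, 0, 0], [0, 0, 0], [0, 0, 0], [0, 0, 0], [0, 0, 0], [0, 0, 0], [0, 0, 0]]'

```text
t: 10.3
ee_pos: [0.5433, -0.1814, 0.1547]
tool_rot: [-0.707, 0.0, 0.707, 0.0]
contact_force: [-0.9, -0.3, -1.8]
opening: 0.135
```

Request:
arm_command --linear '[[0.2, 0, 0], [0.4, 0, 0], [0.6, 0, 0], [0.8, 0, 0], [1.0, 0, 0], [1.0, 0, 0]]' --rot '[[0, 0, 0], [0, 0, 0], [0, 0, 0], [0, 0, 0], [0, 0, 0], [0, 0, 0]]'

```text
t: 10.9
ee_pos: [0.5433, -0.1814, 0.1446]
tool_rot: [-0.707, 0.0, 0.707, 0.0]
contact_force: [0.1, -0.6, -2.3]
opening: 0.133
```

Request:
arm_command --linear '[[0.15, 0, 0], [0.3, 0, 0], [0.4, 0, 0], [0.5, 0, 0], [0.5, 0, 0]]' --rot '[[0, 0, 0], [0, 0, 0], [0, 0, 0], [0, 0, 0], [0, 0, 0]]'

```text
t: 11.4
ee_pos: [0.5433, -0.1814, 0.1398]
tool_rot: [-0.707, 0.0, 0.707, 0.0]
contact_force: [0.3, -0.3, -2.1]
opening: 0.129
```

Request:
arm_command --linear '[[0.1, 0, 0], [0.2, 0, 0], [0.3, 0, 0], [0.4, 0, 0], [0.4, 0, 0]]' --rot '[[0, 0, 0], [0, 0, 0], [0, 0, 0], [0, 0, 0], [0, 0, 0]]'

```text
t: 11.9
ee_pos: [0.5433, -0.1814, 0.1358]
tool_rot: [-0.707, 0.0, 0.707, 0.0]
contact_force: [-0.4, -0.3, -1.3]
opening: 0.128
```

Request:
arm_command --linear '[[0.1, 0, 0], [0.2, 0, 0], [0.3, 0, 0], [0.3, 0, 0]]' --rot '[[0, 0, 0], [0, 0, 0], [0, 0, 0], [0, 0, 0]]'

```text
t: 12.3
ee_pos: [0.5433, -0.1814, 0.1327]
tool_rot: [-0.707, 0.0, 0.707, 0.0]
contact_force: [-0.1, 0.7, -1.9]
opening: 0.131
```

Request:
arm_command --linear '[[0.1, 0, 0], [0.2, 0, 0], [0.3, 0, 0], [0.3, 0, 0]]' --rot '[[0, 0, 0], [0, 0, 0], [0, 0, 0], [0, 0, 0]]'

```text
t: 12.7
ee_pos: [0.5434, -0.1814, 0.1299]
tool_rot: [-0.707, 0.0, 0.707, 0.0]
contact_force: [-0.0, 0.2, -0.3]
opening: 0.131
```

Request:
arm_command --linear '[[0.1, 0, 0], [0.2, 0, 0], [0.3, 0, 0], [0.3, 0, 0]]' --rot '[[0, 0, 0], [0, 0, 0], [0, 0, 0], [0, 0, 0]]'

```text
t: 13.1
ee_pos: [0.5437, -0.1815, 0.1272]
tool_rot: [0.707, -0.0, -0.707, -0.0]
contact_force: [-0.2, -0.4, 2.9]
opening: 0.127
```

Request:
arm_command --linear '[[0.1, 0, 0], [0.2, 0, 0], [0.3, 0, 0], [0.3, 0, 0]]' --rot '[[0, 0, 0], [0, 0, 0], [0, 0, 0], [0, 0, 0]]'

```text
t: 13.5
ee_pos: [0.5438, -0.1815, 0.124]
tool_rot: [0.707, -0.0, -0.707, -0.0]
contact_force: [1.1, 0.1, 1.1]
opening: 0.13
```

The ball was engaged at TCP z≈0.128, with force peaking at about 5 N net of weight. Continuing down.

Request:
arm_command --linear '[[0.15, 0, 0], [0.3, 0, 0], [0.45, 0, 0], [0.6, 0, 0], [0.75, 0, 0], [0.9, 0, 0], [1.05, 0, 0], [1.2, 0, 0], [1.2, 0, 0]]' --rot '[[0, 0, 0], [0, 0, 0], [0, 0, 0], [0, 0, 0], [0, 0, 0], [0, 0, 0], [0, 0, 0], [0, 0, 0], [0, 0, 0]]'

```text
t: 14.4
ee_pos: [0.5433, -0.1814, 0.1118]
tool_rot: [-0.707, 0.0, 0.707, 0.0]
contact_force: [0.2, 1.0, 0.9]
opening: 0.132
```

Request:
arm_command --linear '[[0.1, 0, 0], [0.2, 0, 0], [0.3, 0, 0], [0.4, 0, 0], [0.5, 0, 0], [0.5, 0, 0]]' --rot '[[0, 0, 0], [0, 0, 0], [0, 0, 0], [0, 0, 0], [0, 0, 0], [0, 0, 0]]'

```text
t: 15.0
ee_pos: [0.5432, -0.1814, 0.1068]
tool_rot: [-0.707, 0.0, 0.707, 0.0]
contact_force: [0.2, -0.5, -0.8]
opening: 0.131
```

Request:
arm_command --linear '[[0.1, 0, 0], [0.2, 0, 0], [0.2, 0, 0]]' --rot '[[0, 0, 0], [0, 0, 0], [0, 0, 0]]'

```text
t: 15.3
ee_pos: [0.5432, -0.1814, 0.1047]
tool_rot: [-0.707, 0.0, 0.707, 0.0]
contact_force: [-0.5, -0.4, -2.6]
opening: 0.128
```

Request:
arm_command --linear '[[0.1, 0, 0], [0.2, 0, 0], [0.2, 0, 0]]' --rot '[[0, 0, 0], [0, 0, 0], [0, 0, 0]]'

```text
t: 15.6
ee_pos: [0.5433, -0.1814, 0.1026]
tool_rot: [-0.707, 0.0, 0.707, 0.0]
contact_force: [1.1, -0.2, -5.4]
opening: 0.128
```

The force is going negative: the ball is entering the groove and pulling the filter down. Half-millimetre steps from here.

Request:
arm_command --linear '[[0.05, 0, 0], [0.1, 0, 0], [0.1, 0, 0]]' --rot '[[0, 0, 0], [0, 0, 0], [0, 0, 0]]'

```text
t: 15.9
ee_pos: [0.5433, -0.1814, 0.1018]
tool_rot: [-0.707, 0.0, 0.707, 0.0]
contact_force: [0.4, 0.1, -2.9]
opening: 0.129
```

Request:
arm_command --linear '[[0.05, 0, 0], [0.05, 0, 0]]' --rot '[[0, 0, 0], [0, 0, 0]]'

```text
t: 16.1
ee_pos: [0.5434, -0.1814, 0.1013]
tool_rot: [-0.707, 0.0, 0.707, 0.0]
contact_force: [1.2, 1.0, -4.6]
opening: 0.13
```

Request:
arm_command --linear '[[0.05, 0, 0], [0.05, 0, 0]]' --rot '[[0, 0, 0], [0, 0, 0]]'

```text
t: 16.3
ee_pos: [0.5434, -0.1814, 0.1009]
tool_rot: [-0.707, 0.0, 0.707, 0.0]
contact_force: [-0.8, -0.1, -3.0]
opening: 0.131
```

Request:
arm_command --linear '[[0.05, 0, 0], [0.05, 0, 0]]' --rot '[[0, 0, 0], [0, 0, 0]]'

```text
t: 16.5
ee_pos: [0.5434, -0.1814, 0.1003]
tool_rot: [-0.707, 0.0, 0.707, 0.0]
contact_force: [0.6, 0.2, -3.8]
opening: 0.127
```

Request:
arm_command --linear '[[0.05, 0, 0], [0.05, 0, 0]]' --rot '[[0, 0, 0], [0, 0, 0]]'

```text
t: 16.7
ee_pos: [0.5434, -0.1814, 0.0998]
tool_rot: [-0.707, 0.0, 0.707, 0.0]
contact_force: [-0.3, 0.7, -4.2]
opening: 0.131
```

Request:
arm_command --linear '[[0.05, 0, 0], [0.05, 0, 0]]' --rot '[[0, 0, 0], [0, 0, 0]]'

```text
t: 16.9
ee_pos: [0.5434, -0.1814, 0.0993]
tool_rot: [-0.707, 0.0, 0.707, 0.0]
contact_force: [-0.3, -0.1, -4.5]
opening: 0.133
```

Request:
arm_command --linear '[[0.05, 0, 0], [0.05, 0, 0]]' --rot '[[0, 0, 0], [0, 0, 0]]'

```text
t: 17.1
ee_pos: [0.5434, -0.1814, 0.0989]
tool_rot: [-0.707, 0.0, 0.707, 0.0]
contact_force: [-0.5, -1.2, -2.9]
opening: 0.129
```

Request:
arm_command --linear '[[0.05, 0, 0], [0.05, 0, 0]]' --rot '[[0, 0, 0], [0, 0, 0]]'

```text
t: 17.3
ee_pos: [0.5435, -0.1814, 0.0984]
tool_rot: [0.707, -0.0, -0.707, -0.0]
contact_force: [-0.6, 1.0, -1.6]
opening: 0.126
```

Request:
arm_command --linear '[[0.05, 0, 0], [0.05, 0, 0]]' --rot '[[0, 0, 0], [0, 0, 0]]'

```text
t: 17.5
ee_pos: [0.5435, -0.1815, 0.0979]
tool_rot: [0.707, -0.0, -0.707, -0.0]
contact_force: [-0.5, 0.1, -0.7]
opening: 0.127
```

Request:
arm_command --linear '[[0.05, 0, 0], [0.05, 0, 0]]' --rot '[[0, 0, 0], [0, 0, 0]]'

```text
t: 17.7
ee_pos: [0.5435, -0.1814, 0.0974]
tool_rot: [0.707, -0.0, -0.707, -0.0]
contact_force: [1.1, 0.9, -1.6]
opening: 0.129
```

Request:
arm_command --linear '[[0.05, 0, 0], [0.05, 0, 0]]' --rot '[[0, 0, 0], [0, 0, 0]]'

```text
t: 17.9
ee_pos: [0.5434, -0.1814, 0.0969]
tool_rot: [0.707, -0.0, -0.707, -0.0]
contact_force: [-0.4, -0.5, -1.2]
opening: 0.132
```

Request:
arm_command --linear '[[0.05, 0, 0], [0.05, 0, 0]]' --rot '[[0, 0, 0], [0, 0, 0]]'

```text
t: 18.1
ee_pos: [0.5437, -0.1815, 0.0967]
tool_rot: [0.707, -0.0, -0.707, -0.0]
contact_force: [-0.5, 0.3, 3.9]
opening: 0.131
```

Request:
arm_command --linear '[[0.05, 0, 0], [0.05, 0, 0]]' --rot '[[0, 0, 0], [0, 0, 0]]'

```text
t: 18.3
ee_pos: [0.5439, -0.1815, 0.0966]
tool_rot: [0.707, -0.0, -0.707, 0.0]
contact_force: [-1.6, 1.0, 11.8]
opening: 0.13
```

Request:
arm_command --linear '[[0.05, 0, 0], [0.05, 0, 0]]' --rot '[[0, 0, 0], [0, 0, 0]]'

```text
t: 18.5
ee_pos: [0.5442, -0.1816, 0.0966]
tool_rot: [0.708, -0.0, -0.706, 0.0]
contact_force: [-2.2, 1.3, 17.5]
opening: 0.129
```

Solid on the stop at z=0.0966, pressing at about 17.5 N. I'll ease slightly and hold a firm press.

Request:
arm_command --linear '[[-0.02, 0, 0], [-0.02, 0, 0], [-0.02, 0, 0]]' --rot '[[0, 0, 0], [0, 0, 0], [0, 0, 0]]'

```text
t: 18.8
ee_pos: [0.5441, -0.1816, 0.0966]
tool_rot: [0.708, -0.0, -0.707, 0.0]
contact_force: [-2.0, 1.0, 14.9]
opening: 0.133
```

```bash
python3 - <<'E'
from h import *
F=[]
for _ in range(6): F.append(r.state()["contact_force"]); r.grab_frame("wrist")
print(np.round(F,1),T_tool().round(4).tolist())
E
```

```text
[[-2.   1.  14.9]
 [-2.7  2.1 15.4]
 [-2.6  1.1 15. ]
 [-1.6  1.4 15.4]
 [-2.   1.7 15.1]
 [-1.7  1.7 14.2]] [[0.0015, -0.0002, -1.0, 0.5441], [-0.0005, -1.0, 0.0002, -0.1816], [-1.0, 0.0005, -0.0015, 0.0966], [0.0, 0.0, 0.0, 1.0]]
```

Held at 15 N for 0.6 s, with the handle about 33 mm above the mouth. Relieve, release and retreat.

Request:
arm_command --linear '[[-0.1, 0, 0], [-0.1, 0, 0]]' --rot '[[0, 0, 0], [0, 0, 0]]'

```text
t: 19.3
ee_pos: [0.5435, -0.1814, 0.0967]
tool_rot: [0.707, -0.0, -0.707, -0.0]
contact_force: [0.0, 1.5, 2.5]
opening: 0.125
```

Request:
arm_command --linear '[[0, 0, 0], [0, 0, 0], [0, 0, 0], [0, 0, 0], [0, 0, 0], [0, 0, 0]]' --rot '[[0, 0, 0], [0, 0, 0], [0, 0, 0], [0, 0, 0], [0, 0, 0], [0, 0, 0]]' --fingers 5

```text
t: 19.9
ee_pos: [0.5434, -0.1814, 0.0966]
tool_rot: [-0.707, 0.0, 0.707, 0.0]
contact_force: [0.0, 0.2, -0.2]
opening: 0.587
```

Request:
arm_command --linear '[[-1, 0, 0], [-3, 0, 0], [-6, 0, 0], [-10, 0, 0], [-14, 0, 0], [-16, 0, 3], [-16, 0, 7], [-16, 0, 8], [-16, 0, 8], [-16, 0, 8]]' --rot '[[0, 0, 0], [0, 0, 0], [0, 0, 0], [0, 0, 0], [0, 0, 0], [0, 0, 0], [0, 0, 0], [0, 0, 0], [0, 0, 0], [0, 0, 0]]'

```text
t: 20.9
ee_pos: [0.4642, -0.1817, 0.2572]
tool_rot: [0.708, -0.0, -0.707, -0.0]
contact_force: [0.5, -0.5, -0.2]
opening: 0.585
```

```bash
python3 - <<'E'
from h import *
p=shot("wrist");q=shot("scene"); print(T_tool()[:3,3],r.state()["contact_force"].round(1))
for k in("filter_grip","tray_mouth"):
  for n,s in(("wrist",p),("scene",q)): print(k,n,[(round(d["confidence"],2),atz(s,d["at"],.1086 if k[0]=="f" else .076).round(4)) for d in r.tip_of(s,k)])
print("predicted grip px",proj(q,[.5437,-.1802,.1086]).round(1),proj(p,[.5437,-.1802,.1086]).round(1))
cv2.imwrite("pics/end.png",np.hstack([cv2.resize(p["frame"][0:240,200:440],(400,400)),cv2.resize(q["frame"][215:335,215:335],(400,400),interpolation=cv2.INTER_CUBIC)])[...,::-1])
E
```

```text
[ 0.46438501 -0.18153076  0.25661843] [-0.2 -0.2 -0.3]
filter_grip wrist [(0.92, array([0.5636, 0.0446, 0.1086])), (0.56, array([ 0.5449, -0.1816,  0.1086]))]
filter_grip scene [(0.91, array([0.5479, 0.0373, 0.1086])), (0.87, array([ 0.5489, -0.1825,  0.1086])), (0.7, array([0.3545, 0.1908, 0.1086])), (0.57, array([ 0.5575, -0.1892,  0.1086]))]
tray_mouth wrist []
tray_mouth scene [(0.7, array([ 0.5434, -0.1769,  0.076 ])), (0.23, array([ 0.7659, -0.3632,  0.076 ]))]
predicted grip px [269.6 270.2] [116.  315.5]
```

View pics/end.png

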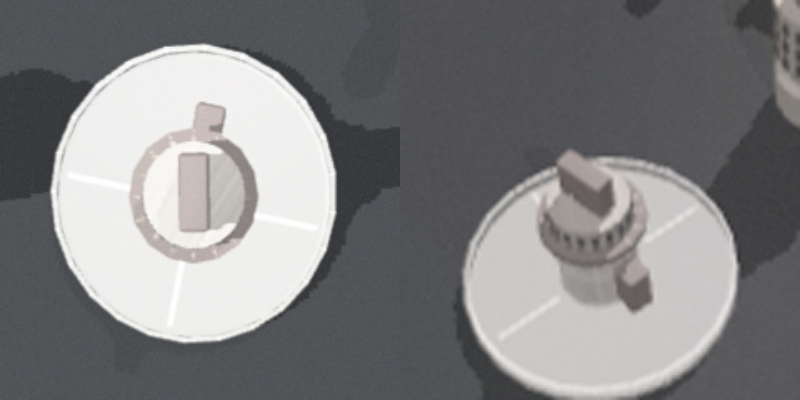

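The filter stands upright and centred in the collar, and the gripper is clear. Handing in.

```bash
python3 -c "
from plant import r
print(r.close_job())"
```

```text
the job is handed in; nothing more can be done
None
```

The small filter from the white rack is in the tray's cup, standing on the stop, released, and the job is handed in.

- **Which filter:** I took the one on the rack, measured at about 50 mm wide. The two larger look-alikes on the worktop were left alone.
- **Insertion:** It passed the ball at roughly 5 N, and I felt the pull-down as the ball dropped into the groove. It then met a solid stop. The push read 17.5 N at its peak, or about 19.5 N on the tray if the filter's weight is added. I then held it at about 15 N for 0.6 s. The handle's centre was about 33 mm above the mouth.
- **Last checks:** With the gripper clear and no force on it, the wrist and scene pictures show the filter upright and centred in the collar. The wrist network put the handle within about 2 mm of the mouth centre.
- **Disagreements:**
  - The scene network put the handle about 6 mm off, but its resolution is about 2 mm per pixel.
  - The wrist network did not find the mouth in the last picture.
  - The ball's travel could not be read directly, so the click is inferred from the forces.
- **Mug and bottle:** I kept clear of both and felt no contact, but did not measure them again at the end.

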